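Torque the mould clamp screw to the click

TASK

Take the click-type torque wrench from its wooden cradle, fit its square hole down over the square brass head of the mould clamp's screw and turn it clockwise (seen from above) until the screw is fully tight and the wrench breaks over at its hinge, but stop there: do not force the handle on to the end of its break-over travel. Then lift the wrench off and lay it back in both forks of its cradle, let go, and leave the screw tight. Turn the screw only with the wrench, and do not shift or tip the jars, the beaker or the pliers.

Things in the scene. Friction and masses are not known exactly. Their poses are not given: they have to be found in the camera images.
- wrench: Handle of the loose click wrench, 0.30 kg in all, the centre of mass 25 mm from the origin towards the head. Black ribbed rubber grip with a brass collar, 22 mm wide (y) and 20 mm thick (z), from x = -70 to +35 mm; then a 16 mm wide steel neck to x = +82 mm. Origin: on the underside at the place to grip it, +x along the handle towards the head, +z up. At x = +95 mm a vertical break-over hinge carries the head.
- wrench_socket (a point): Centre of the square through-hole in the wrench's box head, on the head's underside. The hole is 29 x 29 mm with sides along and across the wrench, the head 45 x 45 mm outside and 14 mm thick. With the hinge unbroken this point lies at x = +130 mm, y = 0, z = 0 of wrench, with the same axes. In use the head lies flat on the screw's round flange with this point at screw_seat.
- click_head (a joint): Break-over hinge of the wrench (vertical, 35 mm from the centre of the hole), rad: 0 = straight; grows as the handle yields clockwise (from above) against the head. A preloaded spring holds it at 0 until about 0.5 N m acts about the hinge (about 5 N sideways at the grip place); then it gives way at almost constant torque up to a hard stop at 0.45 rad. It has clicked beyond 0.12; beyond 0.38 it counts as forced. It springs back to 0 when eased. It never yields anticlockwise.
- screw_seat (a point): Top of the screw's round steel flange (42 mm across, 64 mm above the worktop) on the screw's axis; z up, x and y square to the flats of the head. The square brass head, 26 x 26 mm, stands 18 mm above it, its last 7.5 mm tapered to 15 mm square as a lead-in. Turns with the screw. The wrench fits in four positions a quarter turn apart.
- clamp_screw (a joint): Turn of the clamp screw, rad, growing clockwise from above: starts between 0.55 and 0.8 and comes up hard against its seat, fully tight, at 1.0. It turns with about 0.12 N m of friction and stays where it is left. The square hole has about 0.12 rad of play on the head.
- clamp: The mould clamp, fixed to the worktop: dark steel base 152 (x) x 84 (y) x 10 mm, two-part aluminium mould, grey bridge 140 (x) x 36 (y) mm on two posts, its top 60 mm above the worktop. The screw stands upright in the middle of the bridge. Origin: centre of the underside.
- cradle: Wooden tool cradle, fixed: foot 130 (x) x 74 (y) x 10 mm and two forks, 12 mm thick, at x = -45 and +45 mm. Each fork's slot lies along x, has its floor 45 mm above the worktop, is about 30 mm wide at the floor, widens to about 46 mm, with prongs to 64 mm above the worktop. Origin: centre of the underside. The wrench lies in it along x with its origin above the cradle's.
- cradle_seat (a point): Middle of the cradle at the height of the slot floors (45 mm above the cradle's underside): the wrench's origin lies here at the start.
- jar: Off-white jar with a wrapped top, 60 mm across, 119 mm tall, loose bystander near the clamp. Origin: centre of the underside.
- beaker: Clear glass beaker, 76 mm across, 65 mm tall, loose bystander near the clamp. Origin: centre of the underside.
- lidded_jar: Glass jar with dark lid, 99 mm across, 78 mm tall, loose bystander near the cradle. Origin: centre of the underside.
- round_pliers: Black-handled pliers lying flat, 53 (x) x 144 (y) x 10 mm, loose bystander near the clamp. Origin: centre of the underside.
- dust_valve: Fixed upright dust-extraction pipe between the cradle and the clamp. From the worktop to 0.22 m up it is a valve 110 mm across, with a red lever 100 mm out from the axis towards the robot; from 0.22 m up to far overhead it is a wide pipe of 195 mm diameter, so wrist and gripper body must pass on the robot's side of it. Origin: on the worktop at its axis (within 10 mm).
- hot_plate: Fixed hot plate with a casserole on it, about 280 mm across in all and 190 mm tall, to be kept clear of. Origin: centre of the underside.

How it is judged:
By the outcome, as a careful person would: the job done as asked, in the order asked, and still so for the second after the job is handed in, with the robot touching nothing.
It also fails if it takes over 64 s, if anything falls off the work surface, if the arm or the gripper's body presses on something with over 40 N, if the wrist force passes 120 N, or if a joint passes its speed limit or range.

ROBOT

A 6-joint arm with a two-finger parallel gripper is mounted at the origin on a cart in front of the work surface, level with it; the furniture and walls round the work are solid. World frame = base frame: x ahead of the robot, y to its left, z up, the work surface at z = 0. Lengths are in m, angles in rad, forces in N, time in s.
With the tool pointing down it reaches from about 0.25 to 0.725 m from the base axis. Payload 4 kg.
Tool frame: the origin (TCP) lies on the centre line of the jaws, within the pads' length; the fingertips stand ahead of it and the grasp point (between the pads) lies 11 mm behind it (bot.tip_extent is the z of the fingertips in the tool frame, in m); z points along the fingers, y is the direction in which the jaws open and shut (so a half turn about z gives the same grasp; the last joint's range is limited). The gripper opens to 85 mm and grips with 20 to 120 N. Pads are 22 mm wide; open, the fingers measure 114 mm over their backs; the gripper's body (76 mm by 85 mm) begins 54 mm behind the grasp point. The pads swing forward as they close: fully open they stand 13 mm farther back than shut.
Start: joints at [1.135, 0.241, 0.005, 1.335, 0, 1.571], TCP at [0.211, 0.453, 0.239] pointing down, gripper open.
Joint ranges: [-2.72, 2.72], [-1.05, 1.87], [-1.09, 1.28], [-1.99, 2.15], [-1.42, 1.44], [-3.14, 3.14]. Speed limits (rad/s): [2.79, 2.79, 3.14, 3.14, 3.14, 3.14].

INTERFACE

Orientations are given as a unit quaternion [x, y, z, w].
In Python, from workcell import bot gives the robot as it stands.
- The arm moves only by the shell command python3 -m jog 'ROWS'. ROWS is JSON, a list that holds one entry, the list of rows, each a list of 7 numbers: the shift along the world's x, y, z in m, then the turn, a rotation vector about the world's x, y, z in degrees, then the closure in counts, from 0 (fully open) to 255 (shut). In form: [[[tx, ty, tz, ax, ay, az, fingers], ...]]. A call has 1 to 10 rows; each row is the pose to reach, as a shift and turn from the pose commanded when the call began; what a row does not reach only later rows make up. A row lasts 1/12 s, in which the tool goes at most 41.7 mm and 7.16 degrees, less where a joint would pass 70% of its speed; a pose out of reach is approached as far as the arm can. A call with a gripper value outside its range is refused whole. The fingers move at their own pace and stop on an object; the grip force is fixed at half the most. Time passes only in rows, so rows that repeat a pose let the fingers close. It gives the time, the measured TCP pose, the force and the opening at its end, in the units of the state.
- bot.get_obs(): the state, without advancing time (a new reading comes with each control period).
- bot.camera(name): name is "scene" or "side" or "wrist"; returns the picture (480x640x3 uint8, blue, green, red); there is no depth.
- bot.camera_model(name): a dict with "K" (3x3 intrinsics, pixels), "T" (4x4, takes a point from camera to world coordinates). Camera axes: x right, y down, z forward; pixel columns grow to the right and rows downward; lengths in m; the calibration is good to about 2 mm. The wrist camera is an equidistant fisheye: a pixel r from the principal point sees the ray r / f radians off the axis. A picture is of the moment at which its call begins: read the wrist's pose just before it. camera_model takes no time and is no camera call; for the wrist camera it gives the pose at the moment of the call.
- bot.job_done(): hands the job in, once; it reports no verdict.
The state is a dict: "clock": time; "joint_pos": joint angles; "joint_vel": joint speeds; "tau": joint torques, N m; "eef_pos": TCP position; "tool_rot": TCP orientation; "ft_force": force on the tool from outside, world axes, zero at the start; "ft_torque": the same for the moment, N m; "grip_width": finger opening in m.
Only numpy, scipy, OpenCV 4.12 (cv2) and the standard library are available. Lean on these libraries where they do the work, as an engineer would, in place of code of your own. Each camera call takes 0.05 s, during which the arm holds its last target. There are 200 camera calls.

## Working session

There is one attempt and no reset: what is moved stays moved. The work goes in short steps, Python scripts to look and compute and a shell command to move; the robot and the scene stay as the last step left them, time stands still between calls to the robot, and variables do not carry over. Pictures are saved under pics/ and viewed, about 8 in all and at most 12, crops included, and the job is handed in when it is done.

```bash
mkdir -p pics; ls; python3 - <<'E'
from workcell import bot
import cv2,numpy as np
for n in("scene","side","wrist"):
    m=bot.camera_model(n); print(n,np.round(m["K"],1).tolist(),np.round(m["T"],3).tolist())
    im=bot.camera(n); cv2.imwrite(f"pics/{n}0.png",im)
o=bot.get_obs(); print(o, bot.tip_extent)
E
```

```text
pics
scene [[535.4, 0.0, 315.7], [0.0, 535.4, 242.8], [0.0, 0.0, 1.0]] [[0.789, -0.446, 0.423, -0.029], [-0.615, -0.565, 0.55, -0.802], [-0.006, -0.694, -0.72, 1.106], [0.0, 0.0, 0.0, 1.0]]
side [[572.1, 0.0, 317.3], [0.0, 572.1, 243.2], [0.0, 0.0, 1.0]] [[-0.998, 0.024, -0.054, 0.637], [0.057, 0.637, -0.769, 1.186], [0.016, -0.77, -0.637, 1.04], [0.0, 0.0, 0.0, 1.0]]
wrist [[371.6, 0.0, 316.9], [0.0, 371.6, 232.9], [0.0, 0.0, 1.0]] [[0.423, 0.874, 0.239, 0.149], [0.906, -0.407, -0.113, 0.482], [-0.001, 0.264, -0.964, 0.373], [0.0, 0.0, 0.0, 1.0]]
{'clock': 0.15, 'joint_pos': array([ 1.13500723e+00,  2.41234671e-01,  4.05263431e-03,  1.33521847e+00,
       -4.95901250e-06,  1.57082221e+00]), 'joint_vel': array([ 0.00166031, -0.00089133,  0.00356659, -0.00040194,  0.00112622,
        0.0006193 ]), 'tau': array([-1.32440878e-04, -3.72634828e+01,  2.52638876e+01,  1.23548519e-02,
       -9.11463246e-06, -1.21711724e-05]), 'eef_pos': array([0.21086816, 0.45284684, 0.23862732]), 'tool_rot': array([ 2.16187001e-01,  9.76351646e-01, -7.83663158e-04, -1.70960456e-04]), 'ft_force': array([-0.13716222,  0.18499742, -0.11559707]), 'ft_torque': array([-0.0223817 ,  0.00466387,  0.02458889]), 'grip_width': 0.08526188881327076} 0.008
```

View pics/scene0.png

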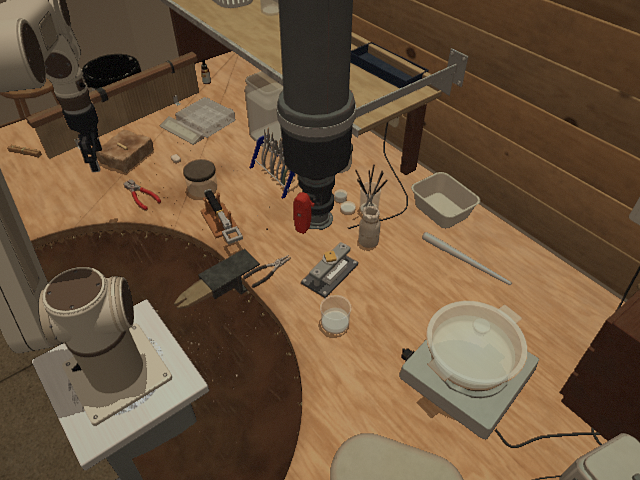

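View pics/side0.png

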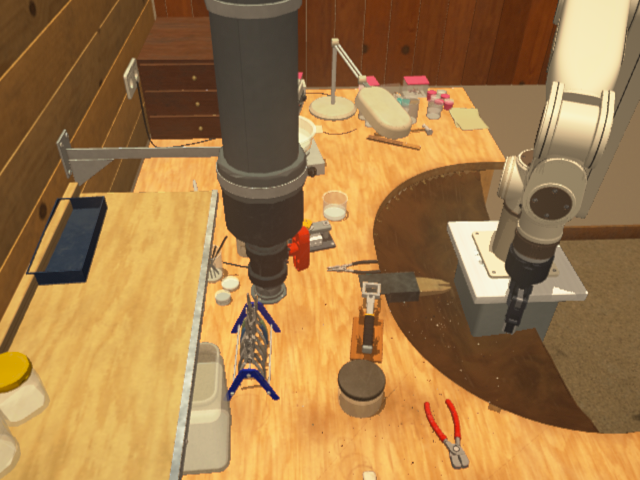

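View pics/wrist0.png

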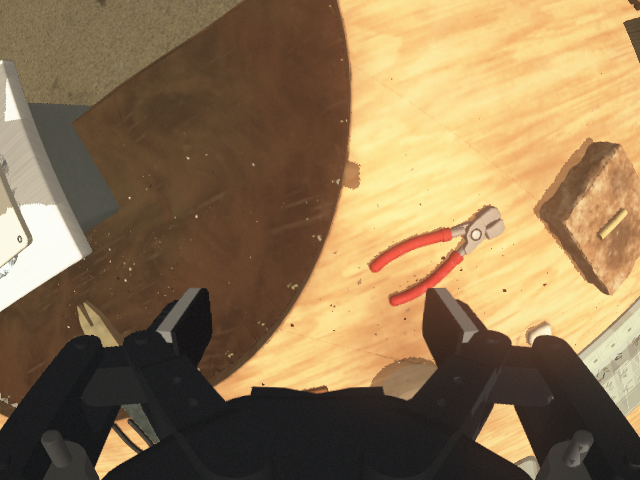

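Scene shows the wrench in the cradle at about (222,220) with its head towards (233,237), and the clamp at (330,268). Side shows the wrench at (370,315) with its head at (372,288). I'll enlarge both.

```bash
cat > h.py <<'E'
from workcell import bot
import cv2,numpy as np
def crop(src,dst,x0,y0,x1,y1,s,grid=20):
    im=cv2.resize(cv2.imread(src)[y0:y1,x0:x1],None,fx=s,fy=s,interpolation=cv2.INTER_CUBIC)
    for x in range(-(-x0//grid)*grid,x1,grid): cv2.line(im,((x-x0)*s,0),((x-x0)*s,6),(0,0,255),1); cv2.putText(im,str(x),((x-x0)*s,16),0,.35,(0,0,255))
    for y in range(-(-y0//grid)*grid,y1,grid): cv2.line(im,(0,(y-y0)*s),(6,(y-y0)*s),(0,0,255),1); cv2.putText(im,str(y),(8,(y-y0)*s+4),0,.35,(0,0,255))
    cv2.imwrite(dst,im)
def ray(m,uv):
    K,T=np.array(m["K"]),np.array(m["T"])
    d=np.array([(uv[0]-K[0,2])/K[0,0],(uv[1]-K[1,2])/K[1,1],1.]); return T[:3,3],T[:3,:3]@d
def fray(m,uv):
    K,T=np.array(m["K"]),np.array(m["T"]); p=np.array([uv[0]-K[0,2],uv[1]-K[1,2]]); r=np.hypot(*p); a=r/K[0,0]
    return T[:3,3],T[:3,:3]@np.array([*(p/r*np.sin(a)),np.cos(a)])
def atz(o,d,z): return o+d*(z-o[2])/d[2]
E
python3 - <<'E'
from h import *
crop("pics/scene0.png","pics/sc_c.png",195,185,365,305,4)
crop("pics/side0.png","pics/si_c.png",285,215,415,365,4)
E
```

```text
(no output)
```

View pics/sc_c.png

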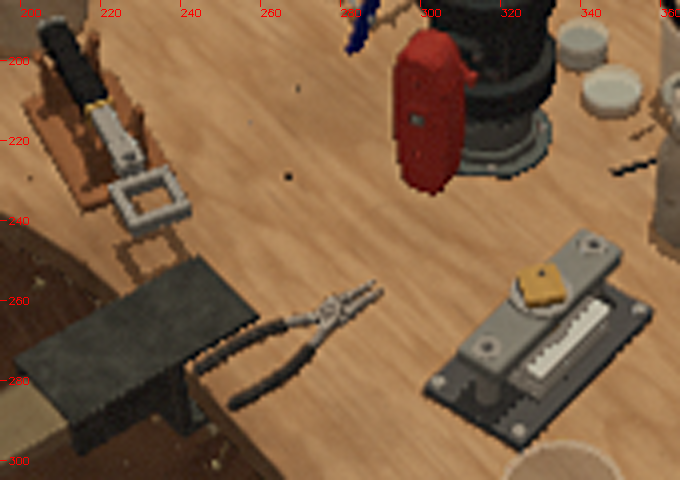

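View pics/si_c.png

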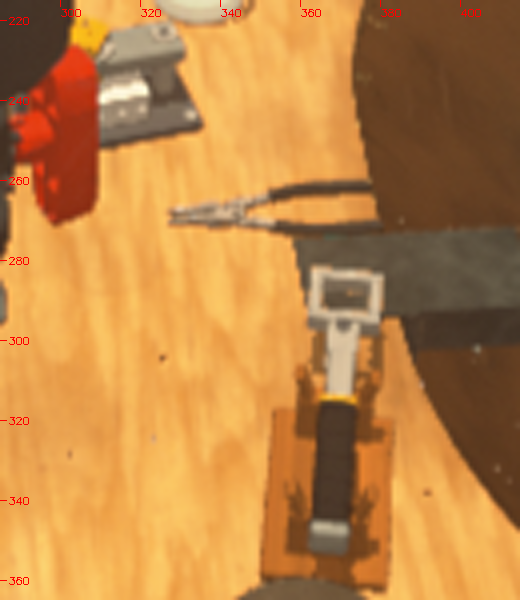

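```bash
python3 - <<'E'
from h import *
s=bot.camera_model("scene");d=bot.camera_model("side")
S=lambda x,y,z:atz(*ray(s,(195+x/4,185+y/4)),z).round(4)
D=lambda x,y,z:atz(*ray(d,(285+x/4,215+y/4)),z).round(4)
print("head",S(150,200,.059),D(347,291,.059))
print("collar",S(97,105,.065),D(338,399,.065))
print("grip end",S(50,22,.065),D(330,522,.065))
print("cradle foot S: near-left,front",S(85,208,.01),"D:",[D(*p,.01) for p in((275,410),(393,420),(385,590),(262,578))])
print("brass top",S(543,274,.082),"flange",S(541,291,.064), "brass side",D(92,30,.082))
print("bolts",S(594,243,.06),S(487,346,.06))
print("base",[S(*p,.01) for p in((425,388),(520,445),(652,308))])
print("bridge corners",[S(*p,.06) for p in((580,230),(622,252),(500,368),(458,348))])
A=lambda u,v,z:atz(*ray(s,(u,v)),z).round(3)
B=lambda u,v,z:atz(*ray(d,(u,v)),z).round(3)
print("lidded",A(200,170,.078),B(361,380,.078),"beaker",A(336,303,.065),B(334,197,.065),"jar",A(371,210,.119),"lever",A(303,212,.15),"valve base",A(318,220,0))
E
```

```text
head [0.4251 0.1651 0.059 ] [0.4292 0.1796 0.059 ]
collar [0.4435 0.2653 0.065 ] [0.4474 0.2753 0.065 ]
grip end [0.4631 0.3664 0.065 ] [0.4636 0.367  0.065 ]
cradle foot S: near-left,front [0.4052 0.2324 0.01  ] D: [array([0.4765, 0.2314, 0.01  ]), array([0.4055, 0.2427, 0.01  ]), array([0.4289, 0.3716, 0.01  ]), array([0.4976, 0.36  , 0.01  ])]
brass top [ 0.5804 -0.0733  0.082 ] flange [ 0.5805 -0.0716  0.064 ] brass side [ 0.5759 -0.0598  0.082 ]
bolts [ 0.6385 -0.0569  0.06  ] [ 0.5252 -0.0845  0.06  ]
base [array([ 0.4966, -0.0538,  0.01  ]), array([ 0.5162, -0.1304,  0.01  ]), array([ 0.662 , -0.0933,  0.01  ])]
bridge corners [array([ 0.6389, -0.0416,  0.06  ]), array([ 0.6479, -0.0749,  0.06  ]), array([ 0.5203, -0.1043,  0.06  ]), array([ 0.5095, -0.0743,  0.06  ])]
lidded [0.488 0.451 0.078] [0.491 0.468 0.078] beaker [ 0.497 -0.197  0.065] [ 0.492 -0.203  0.065] jar [ 0.746 -0.042  0.119] lever [0.576 0.039 0.15 ] valve base [0.685 0.115 0.   ]
```

Both cameras agree: the cradle centre is about (0.452, 0.301) with the wrench yaw about -100°, and the screw is about (0.580, -0.072). I'll move to hover over the wrench.

```bash
python3 -m jog '[[[0.24,-0.152,-0.08,0,0,-75,0],[0.24,-0.152,-0.08,0,0,-75,0],[0.24,-0.152,-0.08,0,0,-75,0],[0.24,-0.152,-0.08,0,0,-75,0],[0.24,-0.152,-0.08,0,0,-75,0],[0.24,-0.152,-0.08,0,0,-75,0],[0.24,-0.152,-0.08,0,0,-75,0],[0.24,-0.152,-0.08,0,0,-75,0],[0.24,-0.152,-0.08,0,0,-75,0],[0.24,-0.152,-0.08,0,0,-75,0]]]' && python3 -m jog '[[[0,0,0,0,0,-3.5,0],[0,0,0,0,0,-3.5,0],[0,0,0,0,0,-3.5,0],[0,0,0,0,0,-3.5,0]]]'; python3 - <<'E'
from h import *
print(bot.get_obs()["eef_pos"],bot.get_obs()["tool_rot"])
m=bot.camera_model("wrist");np.save("w1.npy",m["T"]); cv2.imwrite("pics/w1.png",bot.camera("wrist"))
E
```

```text
clock: 0.98
eef_pos: [0.4516, 0.2999, 0.1582]
tool_rot: [0.749, 0.662, -0.001, -0.0]
ft_force: [0.1, 0.1, -0.1]
grip_width: 0.0854
clock: 1.32
eef_pos: [0.4509, 0.3013, 0.1591]
tool_rot: [0.766, 0.643, -0.0, -0.0]
ft_force: [-0.2, -0.2, 0.1]
grip_width: 0.0852
[0.45089877 0.30125815 0.15913834] [ 7.66042232e-01  6.42790212e-01 -2.05471718e-04 -2.50764086e-05]
```

View pics/w1.png

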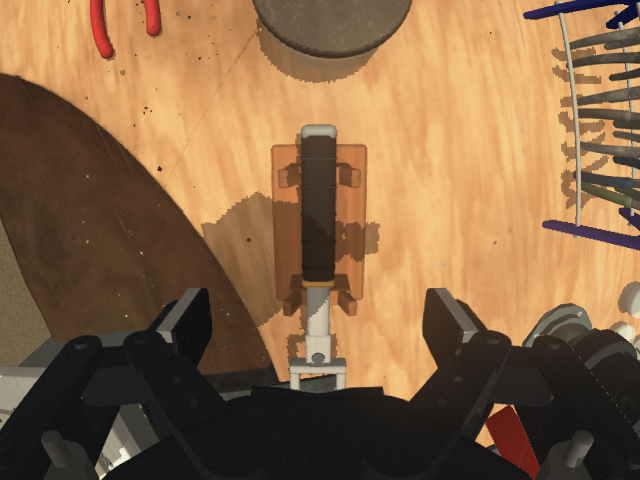

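The picture shows the handle running from the end cap at (319,128) through the collar at (318,284) to the hinge at (318,357), almost parallel to the tool.

```bash
python3 - <<'E'
from h import *
m=dict(bot.camera_model("wrist"))
P=lambda u,v,z:atz(*fray(m,(u,v)),z)
c=P(318,284,.065);e=P(319,137,.065);h=P(318,357,.061)
print(c,e,h,"len",np.linalg.norm(c-e))
for a,b in((e,c),(c,h),(e,h)): print(np.degrees(np.arctan2(*(b-a)[1::-1])))
u=(h-e)[:2];u/=np.linalg.norm(u); print("origin",c[:2]-u*.035, h[:2]-u*.095)
print("foot",[P(*p,.01) for p in((273,146),(366,146),(275,300),(364,300))])
E
```

```text
[0.44485403 0.27147672 0.065     ] [0.46212079 0.36591686 0.065     ] [0.43417806 0.21067154 0.061     ] len 0.09600562428278041
-100.3611086201062
-99.9582989106936
-100.20346056971263
origin [0.45105408 0.30592319] [0.45100676 0.30416911]
foot [array([0.4266768 , 0.36496372, 0.01      ]), array([0.49641838, 0.35270142, 0.01      ]), array([0.40239549, 0.23974709, 0.01      ]), array([0.47667529, 0.22656124, 0.01      ])]
```

```bash
python3 -m jog '[[[0,0.002,-0.04,0,0,0,0],[0,0.002,-0.08,0,0,0,0],[0,0.002,-0.105,0,0,0,0],[0,0.002,-0.115,0,0,0,0],[0,0.002,-0.115,0,0,0,60],[0,0.002,-0.115,0,0,0,150],[0,0.002,-0.115,0,0,0,255],[0,0.002,-0.115,0,0,0,255],[0,0.002,-0.115,0,0,0,255],[0,0.002,-0.115,0,0,0,255]]]' ; python3 -m jog '[[[0,0,0,0,0,0,255],[0,0,0,0,0,0,255],[0,0,0,0,0,0,255]]]'
```

```text
clock: 2.2
eef_pos: [0.4523, 0.3041, 0.0462]
tool_rot: [0.767, 0.642, 0.002, 0.0]
ft_force: [-0.6, 0.6, 5.7]
grip_width: 0.0206
clock: 2.45
eef_pos: [0.4523, 0.3041, 0.0462]
tool_rot: [0.767, 0.642, 0.002, 0.0]
ft_force: [-0.6, -0.9, 5.5]
grip_width: 0.0208
```

```bash
python3 -m jog '[[[0,0,0.02,0,0,0,255],[0,0,0.05,0,0,0,255],[0,0,0.09,0,0,0,255],[0,0,0.11,0,0,0,255],[0,0,0.11,0,0,0,255]]]' ; python3 -m jog '[[[-0.03,-0.04,0,0,0,0,255],[-0.04,-0.08,0,0,0,0,255],[-0.05,-0.12,0,0,0,0,255],[-0.05,-0.16,0,0,0,0,255],[-0.05,-0.20,0,0,0,7,255],[-0.05,-0.24,0,0,0,14,255],[-0.05,-0.28,0,0,0,21,255],[-0.05,-0.31,0,0,0,28,255],[-0.05,-0.34,0,0,0,35,255],[-0.05,-0.36,0,0,0,42,255]]]'; python3 -m jog '[[[0,0,0,0,0,7,255],[0,0,0,0,0,14,255],[0,0,0,0,0,21,255],[0,0,0,0,0,28,255],[0,0,0,0,0,35,255],[0,0,0,0,0,42,255],[0,0,0,0,0,49,255],[0,0,0,0,0,49,255]]]'
python3 - <<'E'
from h import *
print(bot.get_obs()["joint_pos"].round(2))
cv2.imwrite("pics/w2.png",bot.camera("wrist"));cv2.imwrite("pics/s2.png",bot.camera("scene"))
E
```

```text
clock: 2.87
eef_pos: [0.4539, 0.3052, 0.1599]
tool_rot: [0.767, 0.642, 0.005, 0.001]
ft_force: [0.9, 0.4, -2.7]
grip_width: 0.0208
clock: 3.7
eef_pos: [0.3996, -0.0538, 0.1529]
tool_rot: [0.534, 0.846, -0.001, -0.001]
ft_force: [0.6, -0.2, -3.0]
grip_width: 0.0209
clock: 4.37
eef_pos: [0.3998, -0.052, 0.1527]
tool_rot: [0.136, 0.991, 0.0, -0.002]
ft_force: [0.6, 0.0, -2.5]
grip_width: 0.0214
[-0.13  0.12 -0.38  1.07  0.    0.14]
```

View pics/w2.png

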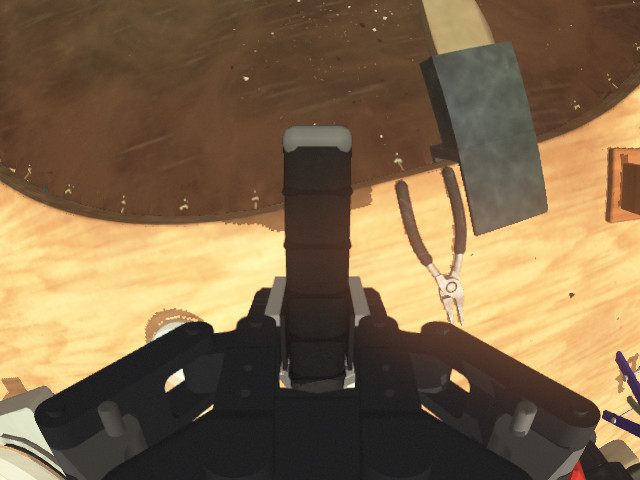

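The gripper body hides the head and the screw from the wrist camera, so I'll fit it using the scene camera.

```bash
python3 - <<'E'
from h import *
a=cv2.imread("pics/s2.png")[235:285,300:360]; b=cv2.imread("pics/s2.png")[200:310,220:360]
crop("pics/s2.png","pics/s2a.png",235,220,365,310,6,10)
E
```

```text
(no output)
```

View pics/s2a.png

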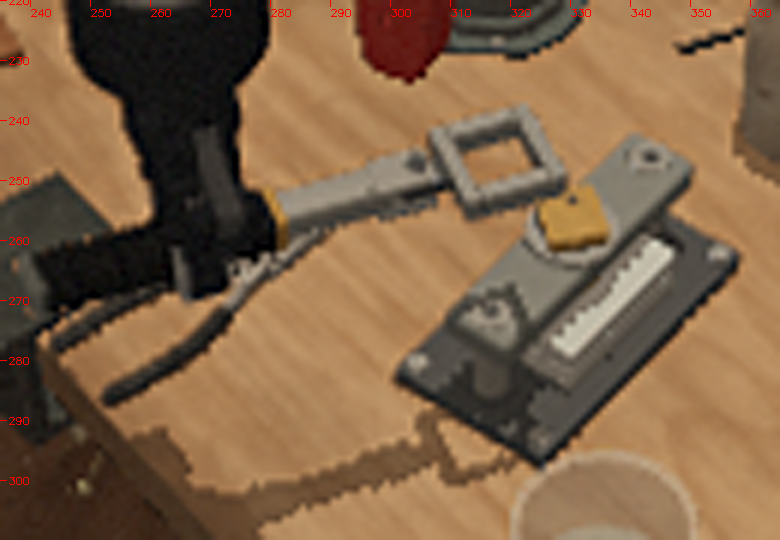

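```bash
python3 - <<'E'
from h import *
from scipy.optimize import minimize
s=bot.camera_model("scene");K,T=np.array(s["K"]),np.array(s["T"]);Ti=np.linalg.inv(T)
def proj(P):
    c=(Ti[:3,:3]@np.array(P).T).T+Ti[:3,3]; q=(K@c.T).T; return q[:,:2]/q[:,2:]
x0,y0,x1,y1=318,244,344,270;S=8
for f in("scene0","s2"):
    im=cv2.imread(f"pics/{f}.png")[y0:y1,x0:x1].astype(float)
    sat=(im[:,:,2]-im[:,:,0])   # R-B
    sat=np.clip(sat,0,None); wt=np.clip(sat/90,0,1)
    yy,xx=np.mgrid[y0:y1,x0:x1]; r=np.hypot(xx-330.8,yy-255.5); wt[r>9]=0
    print(f,"area",wt.sum().round(1))
    def sq(x,y,t,h,z): return [[x+h*(a*np.cos(t)-b*np.sin(t)),y+h*(a*np.sin(t)+b*np.cos(t)),z] for a,b in((1,1),(-1,1),(-1,-1),(1,-1))]
    def cost(p):
        x,y,t=p[0],p[1],p[2]
        pts=proj(sq(x,y,t,.013,.064)+sq(x,y,t,.013,.0745)+sq(x,y,t,.0075,.082))
        h=cv2.convexHull(pts.astype(np.float32)).reshape(-1,2)
        h=(h+.5-[x0,y0])*S-.5
        m=np.zeros(((y1-y0)*S,(x1-x0)*S),np.uint8); cv2.fillConvexPoly(m,np.round(h*16).astype(np.int32),255,shift=4)
        m=cv2.resize(m,(x1-x0,y1-y0),interpolation=cv2.INTER_AREA)/255.
        return ((m-wt)**2).sum()
    for t0 in np.radians(range(-45,45,10)):
        r=minimize(cost,[.580,-.072,t0],method="Nelder-Mead",options=dict(initial_simplex=[[.580,-.072,t0],[.584,-.072,t0],[.580,-.068,t0],[.580,-.072,t0+.15]]))
        print(r.x[:2].round(4),np.degrees(r.x[2]).round(1),r.fun.round(2))
C=lambda x,y,z:atz(*ray(s,(235+x/6,220+y/6)),z)
o=bot.get_obs();print(o["eef_pos"],o["tool_rot"])
b=[C(547,250,.064),C(609,237,.064)];print("brass edge yaw",np.degrees(np.arctan2(*(b[1]-b[0])[1::-1])))
zt=.153+.013  # top of head
Q=[C(470,205,zt),C(565,177,zt),C(523,105,zt),C(430,130,zt)];print(np.round(Q,4),np.mean(Q,0).round(4))
for i in range(4):
    v=Q[(i+1)%4]-Q[i];print(np.linalg.norm(v).round(4),np.degrees(np.arctan2(v[1],v[0])).round(1))
E
```

```text
scene0 area 166.4
[ 0.5821 -0.0661] -18.5 35.44
[ 0.5823 -0.0655] -19.7 35.73
[ 0.5823 -0.0659] -18.3 35.5
[ 0.5823 -0.0658] -18.4 35.44
[ 0.5821 -0.0661] -18.4 35.53
[ 0.5822 -0.0657] -16.9 35.5
[ 0.5822 -0.0657] -17.1 35.59
[ 0.5822 -0.0658] -16.9 35.5
[ 0.5823 -0.066 ] 72.3 35.42
s2 area 146.0
[ 0.5812 -0.0706] -18.1 27.54
[ 0.5812 -0.0706] -18.1 27.54
[ 0.5813 -0.0705] -18.0 27.58
[ 0.5812 -0.0706] -17.9 27.57
[ 0.5813 -0.0705] -18.7 27.66
[ 0.5807 -0.0708] -17.5 27.82
[ 0.5812 -0.0705] -18.5 27.63
[ 0.5812 -0.0703] -16.6 27.6
[ 0.582  -0.0693] 39.9 37.11
[ 0.40025664 -0.05204523  0.15319509] [ 1.38815142e-01  9.90317570e-01 -3.85864801e-05 -1.21017279e-03]
brass edge yaw -22.561120753905907
[[ 0.4964 -0.109   0.166 ]
 [ 0.5357 -0.1205  0.166 ]
 [ 0.5477 -0.0782  0.166 ]
 [ 0.5091 -0.0659  0.166 ]] [ 0.5222 -0.0934  0.166 ]
0.041 -16.3
0.0439 74.2
0.0405 162.4
0.0448 -106.4
```

```bash
python3 - <<'E'
from h import *
d=bot.camera_model("side")
D=lambda x,y,z:atz(*ray(d,(285+x/4,215+y/4)),z).round(4)
print("bolt",D(165,33,.06),"basecorner",D(201,125,.01),"bridge end corner",D(185,50,.06))
im=bot.camera("side");cv2.imwrite("pics/d3.png",im)
crop("pics/d3.png","pics/d3a.png",280,180,400,270,6,10)
print(cv2.imread("pics/s2.png")[250:264,322:340,2].astype(int)-cv2.imread("pics/s2.png")[250:264,322:340,0])
E
```

```text
bolt [ 0.5235 -0.083   0.06  ] basecorner [ 0.4997 -0.0412  0.01  ] bridge end corner [ 0.5109 -0.0632  0.06  ]
[[ 27  26  22  21  17  15   3  52  90  71  57  35  17  19  21  21  22  21]
 [ 21  19  12  10  10   9   2  61 111 105 105 106  26  18  22  20  23  21]
 [ 11  11   8   3   2  -3  52  93  68 111 116 122  66  20  19  20  22  22]
 [  6   3  59  61 104 109 113  83  19  88 110 116 114  28  17  21  22  22]
 [ 46  73  63 110 116 115 116 112 105 107 112 111 124  48  21  20  21  21]
 [ 87  54  34 116 112 111 112 113 115 115 111 111 117  71  26  22  19  23]
 [ 84  30  17 114 113 110 112 113 111 113 113 110 113 110  29  25  21  22]
 [ 55  25  11  76 114 110 110 110 111 114 113 114 113 123  70  29  22  23]
 [ 61  27  19  23 117 115 112 113 114 114 116 118 113 114  75  28  20  18]
 [ 36  26  26  21 106 119 113 109 108 109  93  90  86  83  58  29  19  10]
 [ 13  23  26  22  67  91  85  80  88  78  62  58  53  41  38  25   9   6]
 [ 17  16  26  24  39  59  59  48  45  36  20  24  26  26  26  14   7  17]
 [ 21  19  18  21  27  24  25  27  25  26  26  28  30  24  17   8  19  24]
 [ 20  22  21  18  20  20  23  27  26  27  28  23  19  13   7  20  25  26]]
```

View pics/d3a.png

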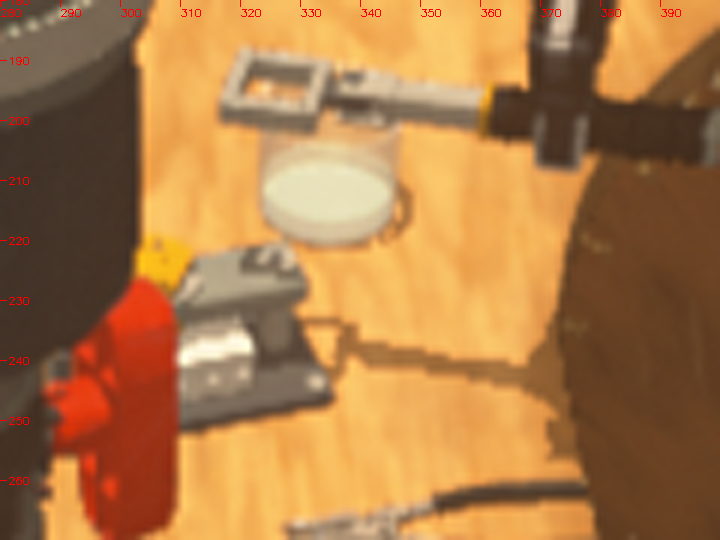

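```bash
python3 - <<'E'
from h import *
from scipy.optimize import minimize
s=bot.camera_model("scene");d=bot.camera_model("side")
def tri(a,b):
    R=[ray(s,a),ray(d,b)];A=0;B=0
    for o,v in R:
        v=v/np.linalg.norm(v);M=np.eye(3)-np.outer(v,v);A=A+M;B=B+M@o
    p=np.linalg.solve(A,B); return p.round(4),[np.linalg.norm(np.cross(v/np.linalg.norm(v),p-o)).round(4) for o,v in R]
S=lambda x,y:(235+x/6,220+y/6)
D=lambda x,y:(280+x/6,180+y/6)
print("head",tri(S(497,154),D(280,85)))
print("bolt",tri((195+487/4,185+346/4),D(267,258)))
print("hinge",tri(S(415,163),D(355,78)))
print("base corner top",tri((195+425/4,185+388/4),D(331,395)))
print("collar top",tri(S(273,205),D(487,95)))
K,T=np.array(s["K"]),np.array(s["T"]);Ti=np.linalg.inv(T)
def proj(P):
    c=(Ti[:3,:3]@np.array(P).T).T+Ti[:3,3]; q=(K@c.T).T; return q[:,:2]/q[:,2:]
x0,y0,x1,y1=318,244,344,270;Z=8
im=cv2.imread("pics/s2.png")[y0:y1,x0:x1].astype(float); wt=np.clip((im[:,:,2]-im[:,:,0]-25)/80,0,1)
n,l,st,_=cv2.connectedComponentsWithStats((wt>.3).astype(np.uint8),connectivity=4); k=l[256-y0,331-x0]; wt[cv2.dilate((l==k).astype(np.uint8),np.ones((3,3)))==0]=0
wt[:9,:11]=0; wt[250-y0:253-y0,:329-x0]=0;wt[:,:325-x0]=0;wt[:250-y0]=0;wt[250-y0,:]=0
print(wt.sum())
def sq(x,y,t,h,z): return [[x+h*(a*np.cos(t)-b*np.sin(t)),y+h*(a*np.sin(t)+b*np.cos(t)),z] for a,b in((1,1),(-1,1),(-1,-1),(1,-1))]
def cost(p):
    x,y,t=p
    pts=proj(sq(x,y,t,.013,.064)+sq(x,y,t,.013,.0745)+sq(x,y,t,.0075,.082))
    h=(cv2.convexHull(pts.astype(np.float32)).reshape(-1,2)+.5-[x0,y0])*Z-.5
    m=np.zeros(((y1-y0)*Z,(x1-x0)*Z),np.uint8); cv2.fillConvexPoly(m,np.round(h*16).astype(np.int32),255,shift=4)
    return ((cv2.resize(m,(x1-x0,y1-y0),interpolation=cv2.INTER_AREA)/255.-wt)**2).sum()
for t0 in np.radians((-40,-20,0,20)):
    r=minimize(cost,[.580,-.072,t0],method="Nelder-Mead",options=dict(initial_simplex=[[.580,-.072,t0],[.584,-.072,t0],[.580,-.068,t0],[.580,-.072,t0+.15]]))
    print(r.x[:2].round(4),np.degrees(r.x[2]).round(1),r.fun.round(2))
E
```

```text
head (array([ 0.5259, -0.0868,  0.1571]), [np.float64(0.0014), np.float64(0.0014)])
bolt (array([ 0.527 , -0.0842,  0.0594]), [np.float64(0.0014), np.float64(0.0014)])
hinge (array([ 0.4924, -0.0772,  0.1663]), [np.float64(0.0005), np.float64(0.0005)])
base corner top (array([ 0.4992, -0.0499,  0.0043]), [np.float64(0.0001), np.float64(0.0001)])
collar top (array([ 0.4344, -0.0609,  0.1668]), [np.float64(0.0001), np.float64(0.0001)])
88.39999999999999
[ 0.5808 -0.0705] -25.2 11.49
[ 0.581  -0.0702] -25.1 11.44
[ 0.581  -0.0701] -25.6 11.35
[ 0.5809 -0.0703] -24.9 11.44
```

```bash
python3 -m jog '[[[0.03,0.015,0,0,0,-3,255],[0.06,0.03,-0.01,0,0,-6,255],[0.0625,0.033,-0.025,0,0,-6,255],[0.0625,0.033,-0.043,0,0,-6,255],[0.0625,0.033,-0.043,0,0,-6,255],[0.0625,0.033,-0.043,0,0,-6,255]]]'
python3 - <<'E'
from h import *
s=bot.camera_model("scene");d=bot.camera_model("side")
def tri(a,b):
    R=[ray(s,a),ray(d,b)];A=0;B=0
    for o,v in R:
        v=v/np.linalg.norm(v);M=np.eye(3)-np.outer(v,v);A=A+M;B=B+M@o
    return np.linalg.solve(A,B).round(3)
print("lever bottom",tri((301.7,233),(300.8,269)),"top",tri((303,194),(305,228)))
cv2.imwrite("pics/s4.png",bot.camera("scene"));cv2.imwrite("pics/d4.png",bot.camera("side"))
a=cv2.resize(cv2.imread("pics/s4.png")[225:285,290:350],None,fx=8,fy=8,interpolation=cv2.INTER_CUBIC)
b=cv2.resize(cv2.imread("pics/d4.png")[190:250,295:335],None,fx=8,fy=8,interpolation=cv2.INTER_CUBIC)
cv2.imwrite("pics/c4.png",np.hstack([a,b]))
E
```

```text
clock: 5.02
eef_pos: [0.4622, -0.019, 0.1101]
tool_rot: [0.189, 0.982, -0.0, -0.002]
ft_force: [-0.3, -0.4, -2.2]
grip_width: 0.0208
lever bottom [0.598 0.075 0.032] top [0.596 0.075 0.173]
```

View pics/c4.png

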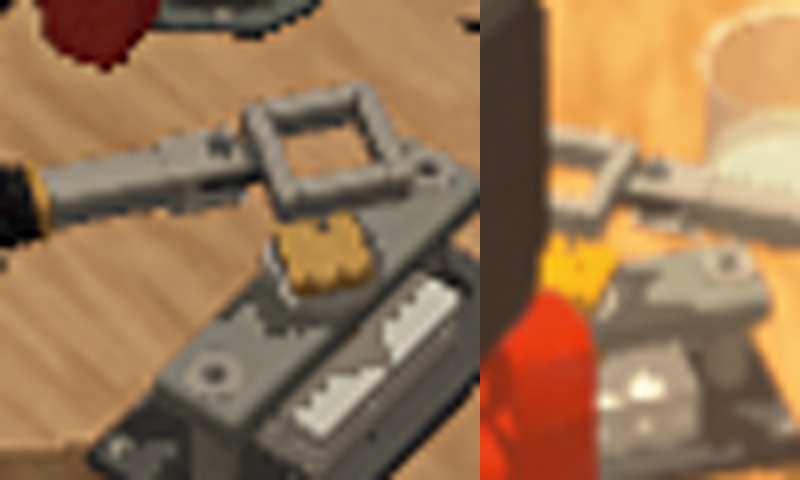

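```bash
python3 - <<'E'
from h import *
s=bot.camera_model("scene");d=bot.camera_model("side")
def tri(a,b):
    R=[ray(s,a),ray(d,b)];A=0;B=0
    for o,v in R:
        v=v/np.linalg.norm(v);M=np.eye(3)-np.outer(v,v);A=A+M;B=B+M@o
    return np.linalg.solve(A,B).round(4)
S=lambda x,y:(290+x/8-.44,225+y/8-.44)
D=lambda x,y:(295+(x-480)/8-.44,190+y/8-.44)
o=bot.get_obs();e=o["eef_pos"];q=o["tool_rot"];y=2*np.arctan2(q[1],q[0])-np.pi;print("wrench yaw",np.degrees(y),"socket kin",e[:2]+.13*np.array([np.cos(y),np.sin(y)]),e[2])
print("hinge",tri(S(222,143),D(658,168)))
print("neck corner",tri(S(243,103),D(605,212)),tri(S(280,203),D(635,140)))
print("bolt near",tri(S(213,373),D(730,262)))
print("bolts scene",atz(*ray(s,S(213,373)),.06),atz(*ray(s,S(428,168)),.06))
for z in(.115,.119,.123): print(z,"head S",[atz(*ray(s,S(*p)),z).round(4)[:2].tolist() for p in((243,103),(368,83),(410,180),(280,203),(325,142))])
print("brass right corner side",atz(*ray(d,D(617,250)),.0745))
print("head corner side",atz(*ray(d,D(635,140)),.119),atz(*ray(d,D(605,212)),.119))
E
```

```text
wrench yaw -21.84039964989662 socket kin [ 0.5845896  -0.06767199] 0.11189296566280603
hinge [ 0.5522 -0.0538  0.1261]
neck corner [ 0.5714 -0.0389  0.1197] [ 0.5569 -0.0799  0.1181]
bolt near [ 0.5242 -0.0843  0.0621]
bolts scene [ 0.52472423 -0.08276325  0.06      ] [ 0.63803639 -0.05559207  0.06      ]
0.115 head S [[0.5746, -0.0352], [0.6123, -0.0533], [0.5951, -0.0953], [0.5562, -0.0775], [0.5844, -0.0654]]
0.119 head S [[0.5722, -0.0383], [0.6097, -0.0563], [0.5925, -0.0982], [0.5539, -0.0804], [0.5819, -0.0684]]
0.123 head S [[0.5697, -0.0414], [0.6071, -0.0593], [0.59, -0.101], [0.5515, -0.0833], [0.5794, -0.0713]]
brass right corner side [ 0.56489604 -0.07682839  0.0745    ]
head corner side [ 0.55898962 -0.08026155  0.119     ] [ 0.57117938 -0.03971133  0.119     ]
```

```bash
python3 -m jog '[[[-0.0025,-0.002,-0.005,0,0,-1,255],[-0.0025,-0.002,-0.015,0,0,-1,255],[-0.0025,-0.002,-0.022,0,0,-1,255],[-0.0025,-0.002,-0.027,0,0,-1,255],[-0.0025,-0.002,-0.027,0,0,-1,255]]]';python3 -m jog '[[[0,0,-0.002,0,0,0,255],[0,0,-0.004,0,0,0,255],[0,0,-0.006,0,0,0,255],[0,0,-0.006,0,0,0,255]]]';python3 -c "
from workcell import bot
o=bot.get_obs();print(o['ft_force'],o['ft_torque'],o['eef_pos'])"
```

```text
clock: 5.53
eef_pos: [0.4604, -0.0213, 0.0836]
tool_rot: [0.198, 0.98, -0.0, -0.001]
ft_force: [-0.1, -0.1, -2.2]
grip_width: 0.0205
clock: 5.87
eef_pos: [0.4615, -0.0211, 0.0785]
tool_rot: [0.197, 0.98, 0.0, 0.0]
ft_force: [-0.7, 1.4, -0.8]
grip_width: 0.0207
[-0.71031828  1.4008584  -0.77776615] [-0.02050049  0.02028916 -0.05544451] [ 0.46148084 -0.02110406  0.07845282]
```

```bash
python3 -m jog '[[[0,0.001,-0.002,0,0,0,255],[0,0.001,-0.004,0,0,0,255],[0,0.001,-0.005,0,0,0,255],[0,0.001,-0.005,0,0,0,255]]]';python3 -c "
from workcell import bot
import cv2
o=bot.get_obs();print(o['ft_force'],o['ft_torque'],o['eef_pos'],o['tool_rot'])"
```

```text
clock: 6.2
eef_pos: [0.4611, -0.02, 0.0729]
tool_rot: [0.197, 0.98, 0.0, -0.0]
ft_force: [0.4, -0.4, -2.6]
grip_width: 0.0209
[ 0.43871781 -0.42039745 -2.64151849] [ 0.07264733  0.09370528 -0.00774978] [ 0.46107764 -0.02004843  0.07285166] [ 1.97377296e-01  9.80327542e-01  2.19986008e-05 -3.37342442e-04]
```

Free of contact force, so I'll go on down to the flange.

```bash
python3 -m jog '[[[0,0,-0.002,0,0,0,255],[0,0,-0.004,0,0,0,255],[0,0,-0.004,0,0,0,255]]]';python3 -m jog '[[[0,0,-0.002,0,0,0,255],[0,0,-0.004,0,0,0,255],[0,0,-0.004,0,0,0,255]]]';python3 -c "
from workcell import bot
o=bot.get_obs();print(o['ft_force'],o['ft_torque'],o['eef_pos'],o['tool_rot'])"
```

```text
clock: 6.45
eef_pos: [0.4612, -0.0201, 0.0689]
tool_rot: [0.197, 0.98, -0.0, -0.0]
ft_force: [0.2, 0.7, -2.8]
grip_width: 0.0211
clock: 6.7
eef_pos: [0.4612, -0.0201, 0.0654]
tool_rot: [0.197, 0.98, 0.0, -0.0]
ft_force: [-2.4, 1.3, 1.5]
grip_width: 0.0211
[-2.42564773  1.32150827  1.49222713] [ 0.03369021  0.15560187 -0.02840655] [ 0.46117692 -0.0200918   0.06536435] [ 1.97456483e-01  9.80311652e-01  4.18141387e-05 -7.11514086e-06]
```

```bash
python3 -m jog '[[[0.0014,0.0031,-0.001,0,0,-1.5,255],[0.0028,0.0062,-0.001,0,0,-3,255],[0.0043,0.0092,-0.001,0,0,-4.5,255],[0.0059,0.0122,-0.001,0,0,-6,255],[0.0059,0.0122,-0.001,0,0,-6,255]]]';python3 -m jog '[[[0.0017,0.003,0,0,0,-1.5,255],[0.0034,0.0059,0,0,0,-3,255],[0.0053,0.0088,0,0,0,-4.5,255],[0.0072,0.0116,0,0,0,-6,255],[0.0072,0.0116,0,0,0,-6,255]]]';python3 -c "
from workcell import bot
import cv2
o=bot.get_obs();print(o['ft_force'],o['ft_torque'],o['eef_pos'],o['tool_rot'])
cv2.imwrite('pics/s5.png',bot.camera('scene'))
"
```

```text
clock: 7.12
eef_pos: [0.4665, -0.0079, 0.0646]
tool_rot: [0.249, 0.968, -0.001, -0.0]
ft_force: [-5.6, 0.7, 3.7]
grip_width: 0.0208
clock: 7.53
eef_pos: [0.4737, 0.0036, 0.0646]
tool_rot: [0.3, 0.954, -0.001, -0.0]
ft_force: [-5.5, -0.0, 5.2]
grip_width: 0.0211
[-5.5077346  -0.03499249  5.16306217] [-0.32245501  0.49643832 -0.30248822] [0.47365734 0.00362982 0.06464269] [ 2.99531368e-01  9.54086117e-01 -6.33130169e-04 -4.90609848e-04]
```

```bash
python3 -m jog '[[[0.0012,0.0034,0,0,0,-1.5,255],[0.0032,0.0061,0,0,0,-3,255],[0.0054,0.0087,0,0,0,-4.5,255],[0.0076,0.0113,0,0,0,-6,255],[0.0076,0.0113,0,0,0,-6,255]]]';python3 -c "
from workcell import bot
import numpy as np
o=bot.get_obs();q=o['tool_rot'];y=2*np.arctan2(q[1],q[0])-np.pi;f=o['ft_force'];print(f,o['ft_torque'],o['eef_pos'],np.degrees(y),'axial',f[0]*np.cos(y)+f[1]*np.sin(y),'tang',-f[0]*np.sin(y)+f[1]*np.cos(y))"
```

```text
clock: 8.0
eef_pos: [0.4818, 0.0145, 0.0646]
tool_rot: [0.349, 0.937, -0.001, 0.0]
ft_force: [-4.3, -1.0, 4.1]
grip_width: 0.0209
[-4.33713661 -0.96510368  4.11924182] [-0.64758272  0.39274144 -0.43268281] [0.48176373 0.01454272 0.06463334] -40.853759434405305 axial -2.6492266262918873 tang -3.5670404193194547
```

```bash
cat > f.py <<'E'
from workcell import bot
import numpy as np
o=bot.get_obs();q=o['tool_rot'];y=2*np.arctan2(q[1],q[0])-np.pi;f=o['ft_force'];print(f.round(2),o['ft_torque'].round(3),o['eef_pos'].round(4),'yaw',np.degrees(y).round(2),'axial',f[0]*np.cos(y)+f[1]*np.sin(y),'tang',-f[0]*np.sin(y)+f[1]*np.cos(y))
E
python3 -m jog '[[[0.0023,0.0025,0,0,0,-1.5,255],[0.0044,0.0051,0,0,0,-3,255],[0.0044,0.0051,0,0,0,-3,255]]]';python3 f.py;python3 -m jog '[[[0.0024,0.0024,0,0,0,-1.5,255],[0.0048,0.0047,0,0,0,-3,255],[0.0048,0.0047,0,0,0,-3,255]]]';python3 f.py
```

```text
clock: 8.25
eef_pos: [0.4863, 0.0196, 0.0646]
tool_rot: [0.373, 0.928, -0.001, 0.0]
ft_force: [-3.5, -1.1, 3.3]
grip_width: 0.0212
[-3.48 -1.15  3.26] [-0.701  0.321 -0.337] [0.4863 0.0196 0.0646] yaw -43.81 axial -1.7153842847628074 tang -3.234488101951921
clock: 8.5
eef_pos: [0.4911, 0.0244, 0.0645]
tool_rot: [0.397, 0.918, -0.0, 0.0]
ft_force: [-4.5, -1.5, 4.4]
grip_width: 0.021
[-4.51 -1.48  4.37] [-0.732  0.324 -0.404] [0.4911 0.0244 0.0645] yaw -46.77 axial -2.0071151612399634 tang -4.297691577364841
```

```bash
python3 -m jog '[[[0.0017,0.0015,0,0,0,-1,255],[0.0034,0.003,0,0,0,-2,255],[0.0034,0.003,0,0,0,-2,255]]]';python3 f.py;python3 -m jog '[[[0.0017,0.0015,0,0,0,-1,255],[0.0034,0.003,0,0,0,-2,255],[0.0034,0.003,0,0,0,-2,255]]]';python3 f.py
```

```text
clock: 8.75
eef_pos: [0.4947, 0.0277, 0.0643]
tool_rot: [0.413, 0.911, -0.0, 0.0]
ft_force: [-4.6, -1.1, 2.4]
grip_width: 0.0206
[-4.61 -1.08  2.43] [-0.672  0.36  -0.335] [0.4947 0.0277 0.0643] yaw -48.81 axial -2.22352953716123 tang -4.181350269081181
clock: 9.0
eef_pos: [0.4981, 0.0308, 0.0642]
tool_rot: [0.429, 0.903, -0.0, -0.0]
ft_force: [-3.0, -2.1, 2.4]
grip_width: 0.0211
[-3.02 -2.07  2.44] [-0.666  0.356 -0.337] [0.4981 0.0308 0.0642] yaw -50.83 axial -0.30416299356528076 tang -3.651360991512113
```

```bash
cat >> f.py <<'E'
t=-f[0]*np.sin(y)+f[1]*np.cos(y);M=o['ft_torque'][2];print("T_screw",(-t*.13+M).round(3),"T_hinge",(-t*.095+M).round(3),'clock',o['clock'])
E
python3 -m jog '[[[0.0018,0.0014,0,0,0,-1.2,255],[0.0036,0.0028,0,0,0,-2.4,255],[0.0036,0.0028,0,0,0,-2.4,255]]]';python3 f.py;python3 -m jog '[[[0.0018,0.0013,0,0,0,-1.2,255],[0.0036,0.0026,0,0,0,-2.2,255],[0.0036,0.0026,0,0,0,-2.2,255]]]';python3 f.py
```

```text
clock: 9.25
eef_pos: [0.5017, 0.0336, 0.0642]
tool_rot: [0.448, 0.894, -0.0, -0.0]
ft_force: [-3.2, -1.5, 2.4]
grip_width: 0.0211
[-3.16 -1.46  2.45] [-0.781  0.383  0.112] [0.5017 0.0336 0.0642] yaw -53.2 axial -0.7266224377153649 tang -3.405735890885824
T_screw 0.555 T_hinge 0.436 clock 9.25
clock: 9.5
eef_pos: [0.5049, 0.0359, 0.0641]
tool_rot: [0.465, 0.885, -0.001, -0.0]
ft_force: [-4.7, -2.0, 2.8]
grip_width: 0.0211
[-4.73 -1.98  2.8 ] [-1.054  0.541  0.02 ] [0.5049 0.0359 0.0641] yaw -55.47 axial -1.0486071880003887 tang -5.02032640403754
T_screw 0.673 T_hinge 0.497 clock 9.5
```

The screw has come up tight: the torque about it jumped from 0.13 to 0.67 N m, and the hinge torque is about 0.5 N m. Next I'll yield the handle about the hinge by some 8°.

```bash
python3 -m jog '[[[0.0028,0.0018,0,0,0,-2,255],[0.0056,0.0036,0,0,0,-4,255],[0.0056,0.0036,0,0,0,-4,255]]]';python3 f.py;python3 -m jog '[[[0.0029,0.0016,0,0,0,-2,255],[0.0058,0.0031,0,0,0,-4,255],[0.0058,0.0031,0,0,0,-4,255]]]';python3 f.py; python3 - <<'E'
from h import *
cv2.imwrite("pics/s6.png",bot.camera("scene"));cv2.imwrite("pics/d6.png",bot.camera("side"))
a=cv2.resize(cv2.imread("pics/s6.png")[215:275,275:345],None,fx=7,fy=7,interpolation=cv2.INTER_CUBIC)
b=cv2.resize(cv2.imread("pics/d6.png")[195:255,295:335],None,fx=7,fy=7,interpolation=cv2.INTER_CUBIC)
cv2.imwrite("pics/c6.png",np.hstack([a,b]))
E
```

```text
clock: 9.75
eef_pos: [0.5107, 0.0396, 0.0641]
tool_rot: [0.496, 0.868, -0.001, -0.0]
ft_force: [-4.4, -2.7, 3.5]
grip_width: 0.0213
[-4.43 -2.68  3.52] [-1.044  0.549  0.04 ] [0.5107 0.0396 0.0641] yaw -59.46 axial 0.05972563654337382 tang -5.172934120002645
T_screw 0.712 T_hinge 0.531 clock 9.75
clock: 10.0
eef_pos: [0.5165, 0.0427, 0.0641]
tool_rot: [0.526, 0.851, -0.0, -0.0]
ft_force: [-4.4, -2.3, 3.7]
grip_width: 0.0208
[-4.41 -2.32  3.67] [-0.999  0.57   0.097] [0.5165 0.0427 0.0641] yaw -63.41 axial 0.09886421840346671 tang -4.977346523903616
T_screw 0.744 T_hinge 0.569 clock 10.0
```

View pics/c6.png

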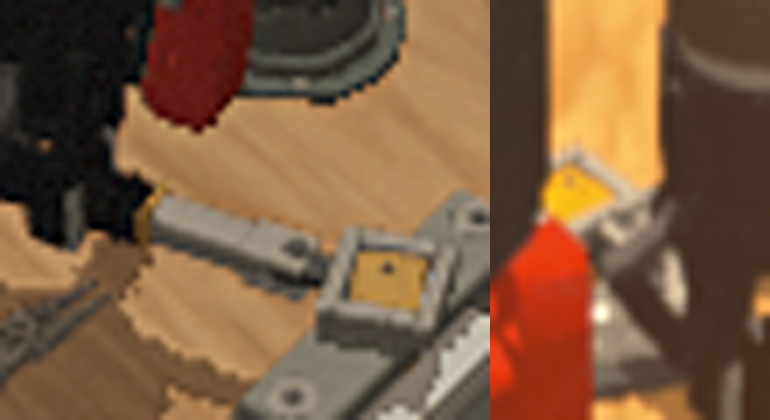

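```bash
python3 - <<'E'
from h import *
s=bot.camera_model("scene")
P=lambda x,y,z=.078:atz(*ray(s,(275+x/7,215+y/7)),z)
ang=lambda a,b:np.degrees(np.arctan2(b[1]-a[1],b[0]-a[0])).round(1)
tl,tr,bl,br=P(340,228),P(455,243),P(318,310),P(435,326)
print("head edges",ang(tl,tr),ang(bl,br),"sides",ang(bl,tl)-90,ang(br,tr)-90,[np.linalg.norm(a-b).round(4) for a,b in((tl,tr),(bl,br),(bl,tl),(br,tr))])
print("hole",ang(P(353,248),P(432,258)))
print("neck edges",ang(P(165,192,.08),P(315,238,.08)),ang(P(150,232,.08),P(300,277,.08)))
E
```

```text
head edges -48.5 -48.7 sides -49.5 -49.7 [np.float64(0.044), np.float64(0.0439), np.float64(0.0426), np.float64(0.0428)]
hole -48.1
neck edges -61.1 -60.5
```

```bash
python3 -m jog '[[[0.0011,0.0006,0,0,0,-0.8,255],[0.0022,0.0011,0,0,0,-1.5,255],[0.0022,0.0011,0,0,0,-1.5,255],[0.0022,0.0011,0,0,0,-1.5,255]]]';python3 f.py;python3 -m jog '[[[-0.003,-0.0015,0,0,0,2,255],[-0.0059,-0.003,0,0,0,4,255],[-0.0088,-0.0047,0,0,0,6,255],[-0.0116,-0.0064,0,0,0,8,255],[-0.0116,-0.0064,0,0,0,8,255]]]';python3 f.py; python3 -m jog '[[[-0.0027,-0.0019,0,0,0,2,255],[-0.0054,-0.0038,0,0,0,4,255],[-0.0054,-0.0038,0,0,0,4,255]]]';python3 f.py
```

```text
clock: 10.43
eef_pos: [0.5187, 0.0438, 0.0642]
tool_rot: [0.536, 0.844, -0.0, -0.0]
ft_force: [-4.3, -2.6, 1.6]
grip_width: 0.0207
[-4.3  -2.57  1.64] [-1.039  0.552  0.095] [0.5187 0.0438 0.0642] yaw -64.87 axial 0.49802096529173445 tang -4.982418109360319
T_screw 0.743 T_hinge 0.568 clock 10.4333
clock: 10.85
eef_pos: [0.5069, 0.0372, 0.0643]
tool_rot: [0.476, 0.88, -0.0, 0.0]
ft_force: [-3.7, -1.4, 1.5]
grip_width: 0.0211
[-3.68 -1.41  1.47] [-0.963  0.536 -0.021] [0.5069 0.0372 0.0643] yaw -56.82 axial -0.8371624413576053 tang -3.8529516705795666
T_screw 0.48 T_hinge 0.345 clock 10.85
clock: 11.1
eef_pos: [0.5014, 0.0334, 0.0643]
tool_rot: [0.445, 0.895, -0.0, -0.0]
ft_force: [-3.8, -2.9, 1.8]
grip_width: 0.0209
[-3.75 -2.86  1.82] [-1.001  0.655 -0.128] [0.5014 0.0334 0.0643] yaw -52.87 axial 0.016785956803733626 tang -4.717992590047879
T_screw 0.485 T_hinge 0.32 clock 11.1
```

```bash
python3 -m jog '[[[-0.0018,-0.0014,0,0,0,1,255],[-0.0036,-0.0028,0,0,0,2,255],[-0.0036,-0.0028,0,0,0,2,255]]]';python3 f.py;python3 -m jog '[[[-0.0009,-0.0007,0.0005,0,0,0.5,255],[-0.0018,-0.0015,0.0005,0,0,1,255],[-0.0018,-0.0015,0.0005,0,0,1,255]]]';python3 f.py
```

```text
clock: 11.35
eef_pos: [0.4982, 0.031, 0.0644]
tool_rot: [0.43, 0.903, 0.0, 0.0]
ft_force: [-4.0, -1.2, 1.9]
grip_width: 0.0211
[-3.97 -1.18  1.87] [-0.597  0.495 -0.411] [0.4982 0.031  0.0644] yaw -50.87 axial -1.5956788507643973 tang -3.824809368477365
T_screw 0.087 T_hinge -0.047 clock 11.35
clock: 11.6
eef_pos: [0.4964, 0.0296, 0.0648]
tool_rot: [0.421, 0.907, 0.0, -0.0]
ft_force: [-3.3, -1.1, 0.8]
grip_width: 0.021
[-3.31 -1.07  0.8 ] [-0.445  0.365 -0.364] [0.4964 0.0296 0.0648] yaw -49.85 axial -1.3143151954885939 tang -3.2208672551823425
T_screw 0.054 T_hinge -0.058 clock 11.6
```

```bash
python3 -m jog '[[[-0.002,-0.001,0.001,0,0,0.5,255],[-0.0035,-0.002,0.001,0,0,1.2,255],[-0.0035,-0.002,0.001,0,0,1.2,255]]]';python3 f.py;python3 -m jog '[[[0,0,0.003,0,0,0,255],[0,0,0.006,0,0,0,255],[0,0,0.006,0,0,0,255]]]';python3 f.py
```

```text
clock: 11.85
eef_pos: [0.4934, 0.0275, 0.0658]
tool_rot: [0.412, 0.911, 0.0, 0.0]
ft_force: [1.2, -0.9, -3.3]
grip_width: 0.0211
[ 1.2  -0.94 -3.25] [-0.153 -0.145 -0.006] [0.4934 0.0275 0.0658] yaw -48.6 axial 1.504265624310651 tang 0.2776136510304009
T_screw -0.042 T_hinge -0.033 clock 11.85
clock: 12.1
eef_pos: [0.4936, 0.0276, 0.0725]
tool_rot: [0.412, 0.911, 0.001, 0.0]
ft_force: [1.3, -1.7, -3.1]
grip_width: 0.021
[ 1.33 -1.65 -3.08] [-0.201 -0.14  -0.046] [0.4936 0.0276 0.0725] yaw -48.67 axial 2.121736383853338 tang -0.08942215369842077
T_screw -0.034 T_hinge -0.037 clock 12.1
```

```bash
python3 -m jog '[[[0,0,0.015,0,0,0,255],[0,0,0.035,0,0,0,255],[0,0,0.065,0,0,0,255],[-0.01,0,0.085,0,0,0,255],[-0.04,0,0.085,0,0,0,255],[-0.07,0.01,0.085,0,0,0,255],[-0.095,0.03,0.085,0,0,0,255],[-0.095,0.03,0.085,0,0,0,255]]]';python3 -m jog '[[[0,0.03,0,0,0,-6,255],[0,0.06,0,0,0,-12,255],[0,0.09,0,0,0,-18,255],[0,0.12,0,0,0,-24,255],[0.01,0.15,0,0,0,-30,255],[0.02,0.18,0,0,0,-36,255],[0.03,0.21,0,0,0,-42,255],[0.04,0.23,0,0,0,-48,255],[0.05,0.245,0,0,0,-51.5,255],[0.05,0.245,0,0,0,-51.5,255]]]';python3 f.py;python3 - <<'E'
from h import *
cv2.imwrite("pics/w7.png",bot.camera("wrist"))
for n in("w2","w7"):
    g=cv2.imread(f"pics/{n}.png")
    for r in(130,165,215,240,262): print(n,r,"".join("#" if v<45 else "." for v in g[r,264:376:2].max(1)), g[r,300:340].mean(0).round())
E
```

```text
clock: 12.77
eef_pos: [0.3917, 0.0593, 0.1562]
tool_rot: [0.411, 0.912, -0.0, -0.004]
ft_force: [-0.3, -0.7, -2.7]
grip_width: 0.0213
clock: 13.6
eef_pos: [0.4494, 0.3063, 0.1566]
tool_rot: [0.767, 0.642, 0.002, -0.001]
ft_force: [1.1, 0.1, -3.0]
grip_width: 0.0209
[ 1.1   0.08 -3.01] [ 0.039 -0.136  0.027] [0.4494 0.3063 0.1566] yaw -100.08 axial -0.27575141026444094 tang 1.06941410761077
T_screw -0.112 T_hinge -0.075 clock 13.6
w2 130 ........................................................ [106. 121. 124.]
w2 165 ..........##..#...........#............................. [36. 42. 49.]
w2 215 ........................................................ [38. 48. 66.]
w2 240 ........................................................ [40. 51. 71.]
w2 262 ........................................................ [39. 49. 69.]
w7 130 ........................................................ [124. 192. 244.]
w7 165 ........................................................ [118. 137. 148.]
w7 215 ........................................................ [48. 57. 69.]
w7 240 ........................................................ [40. 45. 56.]
w7 262 ..........##########.................................... [41. 48. 56.]
```

```bash
python3 - <<'E'
from h import *
g=[cv2.imread(f"pics/{n}.png") for n in("w2","w7")]
crop_=[cv2.resize(i[90:400,210:430],None,fx=1.75,fy=1.75) for i in g]
cv2.imwrite("pics/c7.png",np.hstack(crop_))
E
```

```text
(no output)
```

View pics/c7.png

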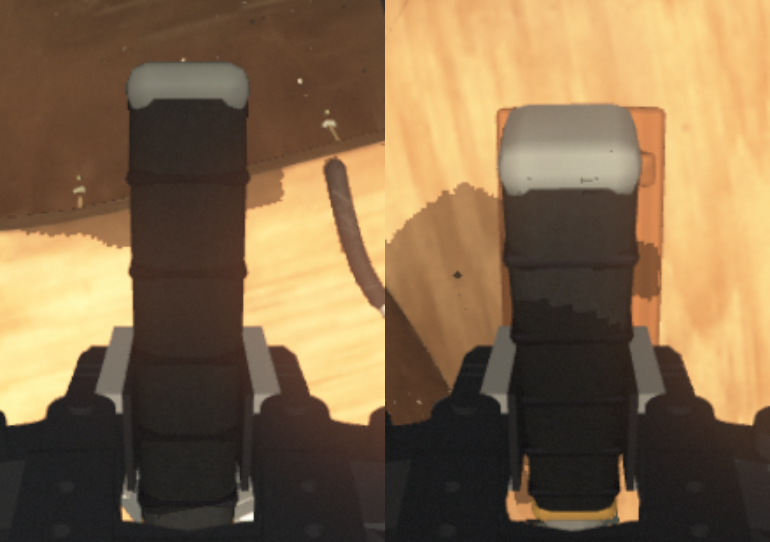

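Wrist view, w2 on the left and now on the right: the wrench has pitched in the pads with its tail up, and the cap edge has gone from row 147 to row 198. I'll work out the pitch so I can level it before placing.

```bash
python3 - <<'E'
from h import *
from scipy.spatial.transform import Rotation as R
o=bot.get_obs();m=bot.camera_model("wrist");K=np.array(m["K"]);T=np.array(m["T"])
Rt=R.from_quat(o["tool_rot"]).as_matrix();e=o["eef_pos"]
Ct=Rt.T@(T[:3,3]-e);Rc=Rt.T@T[:3,:3];print("cam in tool",Ct.round(4))
# tool frame: wrench +x = -tool x, up = -tool z ; grip pt at tool z=-0.011
def pix(x,y,z,th,s=0):   # wrench coords rel origin, pitch th (tail up), about grip centre
    a,b=x+s,z-.010
    a,b=a*np.cos(th)+b*np.sin(th), -a*np.sin(th)+b*np.cos(th)
    p=np.array([-a,y,-.011-b]); c=Rc.T@(p-Ct); an=np.arctan2(np.hypot(c[0],c[1]),c[2]); return K[:2,2]+K[0,0]*an*c[:2]/np.hypot(c[0],c[1])
for d in range(0,20,2):
    t=np.radians(d); print(d,"cap",pix(-.061,0,.02,t).round(1),"capwidth",abs(pix(-.061,.011,.02,t)-pix(-.061,-.011,.02,t))[0].round(1),"collar30",pix(.030,0,.02,t)[1].round(1))
E
```

```text
cam in tool [ 0.0678 -0.0013 -0.1348]
0 cap [321.5 155.6] capwidth 72.0 collar30 397.3
2 cap [321.5 157.3] capwidth 73.3 collar30 396.2
4 cap [321.6 159.3] capwidth 74.7 collar30 395.1
6 cap [321.7 161.6] capwidth 76.1 collar30 393.9
8 cap [321.8 164.3] capwidth 77.5 collar30 392.6
10 cap [321.9 167.3] capwidth 78.9 collar30 391.2
12 cap [322.  170.7] capwidth 80.4 collar30 389.8
14 cap [322.1 174.5] capwidth 81.8 collar30 388.4
16 cap [322.2 178.7] capwidth 83.3 collar30 386.8
18 cap [322.2 183.2] capwidth 84.8 collar30 385.3
```

```bash
python3 - <<'E'
from h import *
from scipy.spatial.transform import Rotation as R
from scipy.optimize import least_squares
o=bot.get_obs();m=bot.camera_model("wrist");K=np.array(m["K"]);T=np.array(m["T"])
Rt=R.from_quat(o["tool_rot"]).as_matrix();e=o["eef_pos"]
Ct=Rt.T@(T[:3,3]-e);Rc=Rt.T@T[:3,:3]
def pix(x,y,z,th,s,dz):
    a,b=x+s,z-.010
    a,b=a*np.cos(th)+b*np.sin(th), -a*np.sin(th)+b*np.cos(th)
    p=np.array([-a,y,-.011-b-dz]); c=Rc.T@(p-Ct); an=np.arctan2(np.hypot(c[0],c[1]),c[2]); return K[:2,2]+K[0,0]*an*c[:2]/np.hypot(c[0],c[1])
X=np.linspace(-.061,.030,6)
for n,rows,w in(("w2",[147,191.7,244,295.7,338.6,378.6],67),("w7",[198.6,241.4,284.3,319.7,350,382.6],77.7)):
    f=lambda p:np.r_[[pix(x,0,.02,*p)[1]-r for x,r in zip(X,rows)],abs(pix(-.058,.011,.02,*p)-pix(-.058,-.011,.02,*p))[0]-w]
    r=least_squares(f,[.05,0,0],x_scale=[.1,.01,.01]);print(n,np.degrees(r.x[0]),r.x[1:],r.fun.round(1))
E
```

```text
w2 -5.528493279270166 [-0.00285698 -0.00982162] [-4.2  3.2  2.1 -1.2  0.2 -0.1 -3.6]
w7 17.851318621047458 [ 0.00486446 -0.0104239 ] [-5.5  2.8  2.8  3.1  2.3 -5.6 -3.7]
```

```bash
python3 - <<'E'
from h import *
d=bot.camera_model("side");K=np.array(d["K"]);Ti=np.linalg.inv(np.array(d["T"]))
def pr(p): c=Ti[:3,:3]@p+Ti[:3,3]; q=K@c; return q[:2]/q[2]
o=bot.get_obs();e=o["eef_pos"];u=np.array([-.175,-.985,0]);z=np.array([0,0,1.])
for t in(0,10,15,20,25,30):
    a=np.radians(t);U=u*np.cos(a)-z*np.sin(a);N=u*np.sin(a)+z*np.cos(a);c=e+.011*z
    P=lambda x,h:pr(c+x*U+(h-.010)*N).round(1)
    print(t,"head near top",P(.1075,.014),"far top",P(.1525,.014),"collar",P(.035,.02),"tail",P(-.07,.02))
im=bot.camera("side");cv2.imwrite("pics/d7.png",im)
hs=cv2.cvtColor(im,cv2.COLOR_BGR2HSV)
for v in range(236,320): print(v,"".join("#" if hs[v,x,2]<60 else ("o" if hs[v,x,1]<70 else ".") for x in range(340,405)))
E
```

```text
0 head near top [376.4 258.4] far top [377.2 246.1] collar [375.3 277.8] tail [373.3 312.2]
10 head near top [375.7 264.7] far top [376.2 255. ] collar [375.1 279.5] tail [373.8 307.1]
15 head near top [375.4 268.1] far top [375.7 259.8] collar [375.  280.4] tail [374.1 304.4]
20 head near top [375.  271.7] far top [375.3 264.7] collar [374.9 281.5] tail [374.3 301.6]
25 head near top [374.7 275.4] far top [374.8 269.8] collar [374.8 282.6] tail [374.6 298.7]
30 head near top [374.3 279.2] far top [374.3 275.1] collar [374.7 283.8] tail [374.9 295.7]
236 .................................................................
237 .................................................................
238 .................................................................
239 .................................................................
240 .................................................................
241 .................................................................
242 .................................................................
243 .................................................
[... 4636 characters left out ...]

310 .................................................................
311 .................................................................
312 .................................................................
313 .................................................................
314 .................................................................
315 .................................................................
316 .................................................................
317 .................................................................
318 .................................................................
319 .................................................................
```

```bash
python3 - <<'E'
from h import *
a=cv2.imread("pics/d7.png").astype(int);b=cv2.imread("pics/d4.png").astype(int)
df=abs(a-b).max(2)
for v in range(240,312,1): print(v,"".join("%x"%min(15,a[v,x].sum()//51) if df[v,x]>25 else "." for x in range(350,400)))
E
```

```text
240 aa99aa99aaa.333455544333......................32..
241 aa9999999a95333345555444....................54323.
242 aa9999999a9533333455555..................45553222.
243 9a99999999942333334556655544..........55566532222.
244 aa9999999994233334444556666555555555566665532222..
245 9a999999999423333333344556666666666666655.322222..
246 aa9999999983233333333334445556666655554.33222222..
247 aaa9999999733333333333333...44444444.33322222222..
248 a999999999732333333333333..333333333322222222222..
249 9999999999.333333333333333..33322222222222222222..
250 99a9999998.3233333333332333323222222222222222222..
251 99a9999998.3333333332332333322222222222222222222..
252 99a9999999.333333333333333222222222222222222222...
253 a9a99999994333333333332323332222222222222222223...
254 aaaa9999984233333333333233232222222222222222223...
255 aaaaaa998.3333333333333333322222222222222222223...
256 aaaaaaa9.32333333333333323322222222222222222222...
257 aaaaaaa9433233333333333333222222222222222222222...
258 aaaaaaa.333333333333333233222222222222222222222...
259 89aaa996333333333333333233322222222222222222222...

[... 2159 characters left out ...]
......6533443333333365335...............
300 ................7534777776665465446...............
301 ................75479aaaaaa98665556...............
302 .................5588999aaaa976555................
303 ................75567788888877.5556...............
304 ................55567777777777.5556...............
305 ................65467777777766.5456...............
306 .................55677777777666545................
307 .................556777777776555556...............
308 .................556766666766444545...............
309 .................766776666665445556...............
310 ......................655444445666................
311 .....................755543344..........7.........
```

The side view shows the wrench pitched about 20° head-down in the pads. I'll tilt the tool 20° to level it, slowly.

```bash
python3 -m jog '[[[0,0,0,-3,0.5,0,255],[0,-0.001,0,-6,1,0,255],[0,-0.002,0,-9,1.6,0,255],[0.001,-0.003,0,-12,2.1,0,255],[0.001,-0.004,0,-15,2.7,0,255],[0.002,-0.005,0,-18,3.2,0,255],[0.002,-0.005,0,-19.7,3.5,0,255],[0.002,-0.005,0,-19.7,3.5,0,255]]]';python3 - <<'E'
from h import *
o=bot.get_obs();print(o["eef_pos"],o["tool_rot"],o["joint_pos"].round(2),o["ft_force"].round(1))
im=bot.camera("side");cv2.imwrite("pics/d8.png",im)
a=im.astype(int);b=cv2.imread("pics/d4.png").astype(int);df=abs(a-b).max(2)
for v in range(250,322,1): print(v,"".join("%x"%min(15,a[v,x].sum()//51) if df[v,x]>25 else "." for x in range(355,398)))
E
```

```text
clock: 14.37
eef_pos: [0.4493, 0.2976, 0.1558]
tool_rot: [0.755, 0.632, -0.134, 0.111]
ft_force: [-0.3, -0.4, -3.3]
grip_width: 0.0208
[0.44930833 0.29764485 0.15582059] [ 0.75484156  0.63229063 -0.13430024  0.11129341] [ 0.7   0.58  0.24  1.51 -0.22  2.48] [-0.3 -0.4 -3.3]
250 9998.567666666665444.4566666666656766666677
251 9998745776666666666666666666666656666666677
252 9999.45676666666666666666666666666666666776
253 9998.3467766666666666666666666666666666777.
254 999843356776666666666666666666666666667775.
255 99984334567776666666666666666666666667775..
256 a997433345677766666666666666666666667876...
257 aa9743333456777766666666666666666677775.33.
258 aa9.4333334566777776666666666667778776..33.
259 aa96433333345566777777777777777777765..333.
260 a99543333333345...77777777777777665..33333.
261 8..4433..........5566677777766665...333333.
262 ...................5555555555544..33333322.
263 ...23333333333333333334.........333333332..
264 ..4223333333333333333333....3333333333323..
265 ..63233333333333333333333..33333333333222..
266 .863223333333333333333333..33333333333222..
267 95322
[... 1930 characters left out ...]
33222223455.................
308 ............45544444443456.................
309 ............5566666655444..................
310 ............5566666665544..................
311 ............55555555554446.................
312 ...........645555555554.45.................
313 ...........64555555555.456.................
314 ...........65555555554.46..................
315 ............5445445554.46..................
316 .............4.444444.446..................
317 .......................46..................
318 .......................46..................
319 .......................46..................
320 ......................446..................
321 .......................45..................
```

```bash
python3 -m jog '[[[0.0025,0.006,-0.01,0,0,0,255],[0.0025,0.006,-0.03,0,0,0,255],[0.0025,0.006,-0.05,0,0,0,255],[0.0025,0.006,-0.065,0,0,0,255],[0.0025,0.006,-0.08,0,0,0,255],[0.0025,0.006,-0.085,0,0,0,255],[0.0025,0.006,-0.085,0,0,0,255]]]';python3 f.py|head -1;python3 -m jog '[[[0,0,-0.004,0,0,0,255],[0,0,-0.008,0,0,0,255],[0,0,-0.012,0,0,0,255],[0,0,-0.015,0,0,0,255],[0,0,-0.015,0,0,0,255]]]';python3 f.py|head -1
```

```text
clock: 15.0
eef_pos: [0.4515, 0.3023, 0.0703]
tool_rot: [0.755, 0.632, -0.135, 0.111]
ft_force: [-0.9, -0.5, -3.9]
grip_width: 0.0209
[-0.92 -0.48 -3.91] [ 0.614 -0.05   0.042] [0.4515 0.3023 0.0703] yaw -100.19 axial 0.6370720999072239 tang -0.8180926532898646
clock: 15.42
eef_pos: [0.4522, 0.3034, 0.0564]
tool_rot: [0.755, 0.632, -0.133, 0.112]
ft_force: [-0.8, 0.3, -2.9]
grip_width: 0.0207
[-0.84  0.27 -2.91] [ 0.609 -0.101 -0.019] [0.4522 0.3034 0.0564] yaw -100.18 axial -0.1168647553518894 tang -0.8765143130956765
```

```bash
python3 -m jog '[[[0,0,-0.002,0,0,0,255],[0,0,-0.004,0,0,0,255],[0,0,-0.005,0,0,0,255],[0,0,-0.005,0,0,0,255]]]';python3 f.py|head -1;python3 -m jog '[[[0,0,-0.001,0,0,0,255],[0,0,-0.003,0,0,0,255],[0,0,-0.004,0,0,0,255],[0,0,-0.004,0,0,0,255]]]';python3 f.py|head -1
```

```text
clock: 15.75
eef_pos: [0.4523, 0.3034, 0.0516]
tool_rot: [0.755, 0.632, -0.133, 0.112]
ft_force: [0.5, -1.2, -2.5]
grip_width: 0.021
[ 0.47 -1.23 -2.51] [ 0.627 -0.118 -0.038] [0.4523 0.3034 0.0516] yaw -100.17 axial 1.1274446691115383 tang 0.6805142178783894
clock: 16.08
eef_pos: [0.4527, 0.3037, 0.0486]
tool_rot: [0.755, 0.632, -0.133, 0.112]
ft_force: [0.5, 0.8, 1.0]
grip_width: 0.021
[0.49 0.85 1.  ] [ 0.134  0.077 -0.078] [0.4527 0.3037 0.0486] yaw -100.17 axial -0.9182392910052855 tang 0.3281871412531513
```

```bash
python3 -m jog '[[[0,0,-0.001,0,0,0,255],[0,0,-0.002,0,0,0,255],[0,0,-0.002,0,0,0,255]]]';python3 f.py|head -1; python3 -m jog '[[[0,0,0,0,0,0,200],[0,0,0,0,0,0,150],[0,0,0,0,0,0,100],[0,0,0,0,0,0,50],[0,0,0,0,0,0,0],[0,0,0,0,0,0,0],[0,0,0,0,0,0,0],[0,0,0,0,0,0,0]]]';python3 f.py|head -1
```

```text
clock: 16.33
eef_pos: [0.4527, 0.3037, 0.048]
tool_rot: [0.755, 0.632, -0.132, 0.112]
ft_force: [-2.7, 1.7, 10.7]
grip_width: 0.0211
[-2.73  1.69 10.65] [-0.674  0.529 -0.268] [0.4527 0.3037 0.048 ] yaw -100.17 axial -1.1803502058615098 tang -2.9898186392135138
clock: 17.0
eef_pos: [0.4523, 0.3033, 0.0456]
tool_rot: [0.755, 0.632, -0.133, 0.112]
ft_force: [0.1, 0.8, -1.1]
grip_width: 0.0853
[ 0.08  0.84 -1.1 ] [ 0.352 -0.027 -0.043] [0.4523 0.3033 0.0456] yaw -100.18 axial -0.8452075425005562 tang -0.06861102247269946
```

```bash
python3 -m jog '[[[0.001,0.007,0.02,0,0,0,0],[0.003,0.017,0.047,0,0,0,0],[0.005,0.027,0.075,0,0,0,0],[0.003,0.02,0.095,5,-0.9,0,0],[0.002,0.01,0.113,10,-1.8,0,0],[-0.001,0,0.113,15,-2.6,0,0],[-0.001,-0.002,0.113,19.7,-3.5,0,0],[-0.001,-0.002,0.113,19.7,-3.5,0,0],[-0.001,-0.002,0.113,19.7,-3.5,0,0]]]'; python3 - <<'E'
from h import *
o=bot.get_obs();print(o["eef_pos"],o["tool_rot"])
n=bot.camera("wrist");cv2.imwrite("pics/w9.png",n);a=cv2.imread("pics/w1.png")
S,D=bot.camera("scene"),bot.camera("side");cv2.imwrite("pics/s9.png",S);cv2.imwrite("pics/d9.png",D)
def show(im,r,c,step=1):
    for v in r: print(v,"".join("%x"%min(15,im[v,x].astype(int).sum()//51) for x in c))
print("w1");show(a,range(120,370,10),range(260,380,2));print("w9");show(n,range(120,370,10),range(260,380,2))
E
```

```text
clock: 17.75
eef_pos: [0.4512, 0.3002, 0.1594]
tool_rot: [0.768, 0.641, -0.0, 0.0]
ft_force: [-1.4, 0.6, 0.3]
grip_width: 0.0854
[0.45120001 0.30017586 0.15944729] [ 7.67689762e-01  6.40821564e-01 -1.73464941e-04  3.48704924e-04]
w1
120 aaaaa9aaaaa9999999999aaa99aaaaaaa9999999aaaaaaaaaaaaaaaaaaaa
130 aaaaaaaaaaaaaa9999999789aaa9aaaaaaaa98799aaaaaaaaaaaaaaaaaaa
140 baabaaaaaaaaaaaaaa66533333333333333333699999aaaaaaaaaaaaaaaa
150 baaaa9688777888888744333333333333333335777778877777776aaaaaa
160 baaaaa677777788888544233333333333333335777778877777777aaaaaa
170 aaaaaa677655554444445333333333333333326744444456667777abaaaa
180 aaaaaa678666664444444233333333333333326744444466666777aabaaa
190 99aaaa678777778788644222333333333333225777777777777766aaaaaa
200 666666577666788888754222333333333333225776677777777768aaaaaa
210 766666544444444445444222232333333332226676677777777768aaaaaa
220 666666544444444445444212222223222332226666678777777769aaaaaa
230 666677644444444455444222222222222322224444444444444446666669
240 666666744444444445544111222222222222223444444444444446666666
250 556666644444444445
[... 1685 characters left out ...]
4444444554432122222122222222445667777764459aaaaaa9
270 5555565544444444454442111111111111212256666777777776aaaaaa99
280 55555555444444433333332122221122222223333333577777769a999999
290 555555554444443433333444566667766655666433356577777699989aaa
300 555555555554333332323444566666766a96777444444566799999999aaa
310 555545555687444334887555566669bbaa978899996456667999999999aa
320 55558777778888888888765579bbbbbbaa97999999999999999999999999
330 77888877778888888888874469bbbbbbaa979999999999999999aa99aaa9
340 336888887888888444444446aabbbbbbbbba555799999999999999999aaa
350 333368888888888455568877aabbbbbbbbba5556899899aaa9999999aaaa
360 3333327888777785444444449aa555555aba5444454699999999999aaaaa
```

The wrench is back almost pixel for pixel as it was at the start: the same width, and within 2–3 mm along the axis. Next, the bystanders and the screw angle.

```bash
python3 - <<'E'
from h import *
from scipy.optimize import minimize
for p,q in(("scene0","s9"),("side0","d9")):
    df=(abs(cv2.imread(f"pics/{p}.png").astype(int)-cv2.imread(f"pics/{q}.png")).max(2)>50).astype(np.uint8)
    n,l,st,c=cv2.connectedComponentsWithStats(df); print(p,[st[i].tolist() for i in range(1,n) if st[i][4]>8])
s=bot.camera_model("scene");K,T=np.array(s["K"]),np.array(s["T"]);Ti=np.linalg.inv(T)
def proj(P):
    c=(Ti[:3,:3]@np.array(P).T).T+Ti[:3,3]; q=(K@c.T).T; return q[:,:2]/q[:,2:]
x0,y0,x1,y1=318,244,344,270;Z=8
def sq(x,y,t,h,z): return [[x+h*(a*np.cos(t)-b*np.sin(t)),y+h*(a*np.sin(t)+b*np.cos(t)),z] for a,b in((1,1),(-1,1),(-1,-1),(1,-1))]
for f in("scene0","s4","s9"):
    im=cv2.imread(f"pics/{f}.png")[y0:y1,x0:x1].astype(float); wt=np.clip((im[:,:,2]-im[:,:,0]-25)/80,0,1)
    yy,xx=np.mgrid[y0:y1,x0:x1]
    keep=(np.hypot(xx-331,yy-256)<8.5)&(xx+0.8*(yy-253)>=324.6)&(xx>=325); wt[~keep]=0
    def cost(p):
        x,y,t=p; pts=proj(sq(x,y,t,.013,.064)+sq(x,y,t,.013,.0745)+sq(x,y,t,.0075,.082))
        h=(cv2.convexHull(pts.astype(np.float32)).reshape(-1,2)+.5-[x0,y0])*Z-.5
        m=np.zeros(((y1-y0)*Z,(x1-x0)*Z),np.uint8); cv2.fillConvexPoly(m,np.round(h*16).astype(np.int32),255,shift=4)
        return ((cv2.resize(m,(x1-x0,y1-y0),interpolation=cv2.INTER_AREA)/255.-wt)**2).sum()
    best=min((minimize(cost,[.581,-.0705,t0],method="Nelder-Mead",options=dict(initial_simplex=[[.581,-.0705,t0],[.584,-.0705,t0],[.581,-.067,t0],[.581,-.0705,t0+.15]])) for t0 in np.radians((-60,-45,-30,-15))),key=lambda r:r.fun)
    print(f,best.x[:2].round(4),np.degrees(best.x[2]).round(1),best.fun.round(2))
E
```

```text
scene0 [[0, 0, 209, 79, 5008], [49, 0, 5, 7, 21], [90, 30, 22, 29, 105], [82, 33, 12, 8, 22], [210, 37, 1, 12, 12], [79, 39, 5, 8, 16], [77, 47, 4, 11, 16], [85, 46, 4, 6, 9], [98, 46, 6, 3, 10], [81, 48, 7, 7, 13], [178, 50, 38, 59, 632], [92, 54, 49, 35, 526], [78, 58, 12, 17, 46], [171, 63, 11, 11, 40], [166, 68, 4, 5, 12], [77, 80, 8, 11, 43], [0, 88, 6, 9, 37], [52, 89, 11, 7, 21], [60, 91, 30, 19, 204], [179, 92, 56, 86, 1948], [64, 105, 38, 67, 1093], [0, 119, 70, 167, 5499], [29, 151, 8, 2, 9], [0, 184, 9, 64, 168], [216, 208, 7, 10, 28], [232, 216, 5, 6, 19], [109, 218, 9, 4, 21], [206, 218, 11, 15, 63], [188, 221, 32, 27, 384], [215, 230, 11, 5, 16], [7, 249, 5, 16, 25], [14, 267, 4, 9, 12], [42, 267, 51, 23, 114], [106, 276, 26, 23, 223], [27, 287, 5, 24, 33], [111, 293, 8, 5, 10], [83, 295, 23, 38, 252], [4, 296, 10, 21, 35], [36, 296, 4, 19, 33], [107, 298, 22, 35, 410], [104, 301, 6, 8, 10], [129, 300, 37, 59, 1281], [41, 306, 4, 19, 29], [103, 322, 2, 12, 12], [107, 334, 13, 9, 30], [33, 349, 37, 38, 663], [143, 361, 4, 7, 21], [147, 370, 4, 8, 19], [137, 382, 10, 14, 
[... 381 characters left out ...]
8, 3, 8, 11], [531, 186, 22, 18, 154], [554, 190, 18, 29, 314], [549, 193, 4, 11, 26], [569, 192, 25, 33, 387], [573, 194, 3, 6, 13], [530, 201, 13, 16, 65], [519, 204, 3, 4, 10], [543, 205, 9, 12, 48], [531, 218, 13, 3, 33], [481, 226, 90, 77, 2928], [566, 227, 5, 2, 9], [492, 231, 4, 6, 13], [488, 237, 3, 5, 10], [489, 244, 4, 4, 12], [465, 256, 45, 41, 878], [544, 270, 42, 25, 503], [368, 281, 7, 2, 13], [367, 291, 8, 2, 15], [365, 308, 9, 8, 44], [374, 314, 35, 37, 752], [510, 315, 10, 6, 27], [505, 320, 10, 12, 62], [346, 328, 18, 11, 118], [363, 344, 8, 2, 12], [488, 403, 13, 10, 72]]
scene0 [ 0.5819 -0.0687] -26.4 13.06
s4 [ 0.5802 -0.0712] -27.1 13.71
s9 [ 0.5817 -0.0682] -44.7 11.29
```

```bash
python3 -c "
from workcell import bot
print(bot.job_done())"
```

```text
the job is handed in; nothing more can be done
None
```

I fitted the wrench on the screw, tightened it until the wrench broke over, laid it back in both forks and handed in the job at about 18 s, with no verdict reported.

- **Tightening:** While the screw was turning, the torque about it was about 0.13 N m. It then rose to about 0.74 N m, with about 0.5–0.57 N m at the hinge as the handle gave way. I estimate the break-over at 0.17–0.28 rad. That is past the click at 0.12 and short of forced at 0.38. The estimates disagree (force record about 0.17–0.19, image angle about 0.25–0.28), but both are inside that range.
- **Screw left tight:** A fit to the scene camera images shows the brass head going from about -26° to -45°, a turn of roughly 0.32 rad. That is close to the -43° I would expect at fully tight from the clamp's orientation.
- **One fault on the way back:** After I lifted the wrench off the screw, it pitched about 20° head-down in the pads. I tilted the tool to level it before placing it.
- **Cradle:** The final wrist picture matches the first one to within about 2–3 mm, with the wrench lying level.
- **Bystanders:** Comparing the first and last pictures shows no change at the jar, beaker or pliers. The lidded jar was partly hidden by the arm in the scene view, but the side view shows no change there. I checked these by image differencing only, because all 12 picture views were used.
- **Hand-in state:** The gripper was open, about 9 cm above the wrench and touching nothing.

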